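# Set the height gauge to the finished seal

## Robot

A 6-joint arm with a two-finger parallel gripper is mounted at the origin on a cart in front of the work surface, level with it; the furniture and walls round the work are solid. World frame = base frame: x ahead of the robot, y to its left, z up, the work surface at z = 0. Lengths are in m, angles in rad, forces in N, time in s.
With the tool pointing down it reaches from about 0.225 to 0.875 m from the base axis. Payload 3.4 kg.
Tool frame: the origin (TCP) lies at the very end of the fingers, on their centre line; the grasp point (between the pads) lies 19 mm behind it; z points along the fingers, y is the direction in which the jaws open and shut (so a half turn about z gives the same grasp; the last joint's range is limited). The gripper opens to 85 mm and grips with 20 to 120 N. Pads are 22 mm wide; open, the fingers measure 114 mm over their backs; the gripper's body (76 mm by 85 mm) begins 54 mm behind the grasp point. The pads swing forward as they close: fully open they stand 13 mm farther back than shut.
Start: joints at [1.096, 0.276, 1.505, -0, 1.361, -0.121], TCP at [0.199, 0.539, 0.231] pointing down, gripper open.
Joint ranges: [-2.89, 2.89], [-0.75, 2.08], [0.22, 2.7], [-1.18, 4.32], [0.11, 2.71], [-2.7, 2.7]. Speed limits (rad/s): [2.57, 2.57, 3.14, 3.14, 3.14, 3.14].

## Interface

Orientations are given as a unit quaternion [w, x, y, z].
In Python, from rig import get_state, get_image, camera_model, sign_off gives the robot as it stands. The module is installed in compiled form; this text tells all that it offers.
- The arm moves only by the tool drive_tool, never from a script. Its argument "motion" is text: rows parted by semicolons, each of 7 numbers parted by spaces: the turn, a rotation vector about the tool's x, y, z in degrees, then the shift along the tool's x, y, z in m, then the opening in per cent of the stroke, from 0 (shut) to 100 (fully open). In form: wx wy wz tx ty tz hand; .... A call has 1 to 12 rows; each row shifts and turns the pose as measured when the row begins, along the tool's axes as they then stand; what a row does not reach is not made up. A row lasts 1/8 s, in which the tool goes at most 62.5 mm and 10.7 degrees, less where a joint would pass 70% of its speed; a pose out of reach is approached as far as the arm can. A call is refused whole if a number of a shift passes 0.0625 or a number of a turn 10.7, either way. A call with a gripper value outside its range is refused whole. The fingers move at their own pace and stop on an object; "newtons" is the grip in N (left out, the last holds). Time passes only in rows, so rows that do not move let the fingers close. It gives the time, the measured TCP pose, the force and the opening at its end, in the units of the state.
- get_state(): the state, without advancing time (a new reading comes with each control period).
- get_image(name): name is "scene" or "top"; returns (picture, depth): 420x560x3 uint8, red, green, blue; 420x560 float32, m along the optical axis (not along the pixel's ray), 0 where there is no reading.
- camera_model(name): a dict with "camera_matrix" (3x3 intrinsics, pixels), "D" ([k1, k2, p1, p2, k3] as OpenCV has them; the pictures are not rectified), "cam_to_world" (4x4, takes a point from camera to world coordinates). Camera axes: x right, y up, looking along -z (the intrinsics and any distortion apply to the point x, -y, -z); pixel columns grow to the right and rows downward; lengths in m; the calibration is good to about 2 mm. A picture is of the moment at which its call begins. camera_model takes no time and is no camera call.
- sign_off(): hands the job in, once; it reports no verdict.
The state is a dict: "clock": time; "qpos": joint angles; "qd": joint speeds; "effort": joint torques, N m; "position": TCP position; "ee_rot": TCP orientation; "contact_force": force on the tool from outside, world axes, zero at the start; "moment": the same for the moment, N m; "width": finger opening in m.
Only numpy, scipy, OpenCV 4.12 (cv2) and the standard library are available. Lean on these libraries where they do the work, as an engineer would, in place of code of your own. Each camera call takes 0.05 s, during which the arm holds its last target.

## Task

The bench height gauge has to be set to the finished seal stone that stands on its anvil, so that the mate can be cut to the same height. Slacken the lock ring by its tommy bar, screw the spindle down by its top knob until you feel the foot bear on the stone with a light, definite touch (snug, not forced), then pull the lock ring firmly tight again so that the setting is held. Leave the stone where it stands and do not disturb the other things on the table.

Things in the scene. Friction and masses are not known exactly. Their poses are not given: they have to be found in the camera images.
- gauge: Grey cast C-shaped height gauge, fixed to the table: base 124 x 92 x 15 mm, column at its back, arm with its top at z = 122 mm (44 mm wide). Origin: centre of the base's underside; x points to the column at the back, y to its left. The vertical spindle axis lies at x = -14 mm, y = 0 in this frame.
- collar: Steel clamp collar, 39 mm across and 4 mm thick, on the spindle axis between the arm's slotted nose and the lock ring; origin at the centre of its underside. It cannot turn. The tightened lock ring presses on it and it then stops the spindle from turning; with the ring slack it bears nothing.
- lock_ring: Dark knurled ring, 49 mm across, 14 mm high, on the spindle axis above the collar; origin at its centre, z up, its y axis along the tommy bar. Right-hand thread, 6 mm a turn: anticlockwise from above slackens and lifts it, clockwise tightens. It starts tight. It is slack within 0.9 rad; leave it slack by a few tenths of a radian so that the retightening is short.
- bar_grip (a point): Point on the tommy bar to push or pinch: a level steel rod 8 mm thick that sticks out of the lock ring to 72 mm from the axis (ball end 13 mm); this point is on the rod's centre line 55 mm from the axis, 26 mm above the arm's top. To start it takes 3 to 8 N here, slack it swings with under 1 N; when the ring seats the push rises by some 7 N a radian, and it is firmly tight at 7 to 15 N.
- spindle: Vertical steel spindle with a round knurled knob, 26 mm across and 24 mm high, at its top; origin at the knob's centre, on the axis, about 33 mm above the lock ring's centre, z up. Right-hand thread, 6 mm a turn: clockwise from above lowers it. It stops turning when the ring is tight; free it turns with 0.03 to 0.06 N m. Its foot, 27 mm across, starts 0.7 to 2.3 mm above the stone; on touching, the torque climbs.
- stone: Finished dark mottled seal stone, upright block 35 x 36 mm and about 68 mm tall, loose on the gauge's square anvil plate under the spindle; origin at the centre of its underside, z up. A light, definite touch of the foot is about 10 N, felt as a rise of some 0.05 N m in the torque at the knob, a fraction of a radian after the first touch.
- blank: Uncut mate: larger dark mottled block, 49 x 54 x 94 mm, standing at the gauge's left; origin at the centre of its underside. Bystander.
- pebble: Pale green smooth pebble, 26 x 55 x 17 mm, in front of the gauge; origin at its underside. Bystander.
- graver: Graver with a red cord grip, 10 x 134 x 9 mm, lying at the gauge's right; origin at its underside. Bystander.
- ink_pot: Open red seal-paste pot, 48 mm across and 12 mm high; origin at its underside. Bystander.
- loose_seal: Small green upright seal, 22 x 22 x 50 mm, near the table's front edge; origin at its underside. Bystander.
Things that resemble listed ones, but are neither listed nor needed, are in the scene too. Leave any green or orange look-alike of the stone alone.

How it is judged:
By the outcome, as a careful person would: the job done as asked, in the order asked, and still so for the second after the job is handed in, with the robot touching nothing.
It also fails if it takes over 72 s, if anything falls off the work surface, if the arm or the gripper's body presses on something with over 40 N, if the wrist force passes 120 N, or if a joint passes its speed limit or range.

## Working session

There is one attempt and no reset: what is moved stays moved. The work goes in short steps, Python scripts to look and compute and a tool call to move; the robot and the scene stay as the last step left them, time stands still between calls to the robot, and variables do not carry over. Pictures are saved under pics/ and viewed, and the job is handed in when it is done.

Besides the shell and the picture viewer there is one more tool, called as name(argument=value, ...), one argument or row to a line, values as JSON. drive_tool: Moves the arm, as the interface text tells. Its arguments: {"type":"object","properties":{"motion":{"type":"string"},"newtons":{"type":"number"}},"required":["motion"]}

```bash
mkdir -p pics; ls; python3 - <<'E'
from rig import *
import cv2,numpy as np
for n in("scene","top"):
    p,d=get_image(n); cv2.imwrite(f"pics/{n}0.png",p[:,:,::-1]); np.save(f"pics/{n}0_d.npy",d); np.save(f"pics/{n}0_p.npy",p)
    print(n,{k:np.round(v,4).tolist() for k,v in camera_model(n).items()})
print(get_state())
E
```

```text
pics
scene {'camera_matrix': [[482.0577, 0.0, 273.8261], [0.0, 482.0577, 205.2953], [0.0, 0.0, 1.0]], 'D': [0.0106, 0.0, 0.0, 0.0, 0.0], 'cam_to_world': [[-0.5801, 0.4028, -0.708, -0.1602], [-0.8145, -0.2808, 0.5077, 0.432], [0.0057, 0.8712, 0.491, 0.5582], [0.0, 0.0, 0.0, 1.0]]}
top {'camera_matrix': [[454.5509, 0.0, 283.7173], [0.0, 454.5509, 209.9988], [0.0, 0.0, 1.0]], 'D': [-0.0173, 0.0, 0.0, 0.0, 0.0], 'cam_to_world': [[-0.0374, 0.978, -0.2053, 0.3169], [-0.9993, -0.0369, 0.0064, -0.0139], [-0.0013, 0.2054, 0.9787, 0.9502], [0.0, 0.0, 0.0, 1.0]]}
{'clock': 0.1, 'qpos': array([ 1.09600300e+00,  2.76524966e-01,  1.50600171e+00, -2.15575264e-05,
        1.36066393e+00, -1.21039315e-01]), 'qd': array([ 0.00101182, -0.00127445, -0.00371844, -0.00059853, -0.00199504,
       -0.00160158]), 'effort': array([-1.89738143e-04, -4.17702091e+01, -2.46402580e+01, -2.96517355e-04,
        5.85148169e-03,  7.92696937e-06]), 'position': array([0.19901592, 0.53897415, 0.23053198]), 'ee_rot': array([-2.24447478e-04,  1.75953887e-01,  9.84398086e-01, -7.66876570e-04]), 'contact_force': array([ 0.53379668, -0.15490522, -0.53700592]), 'moment': array([-0.02510573, -0.0100229 , -0.01777993]), 'width': 0.08559923968880737}
```

View pics/scene0.png

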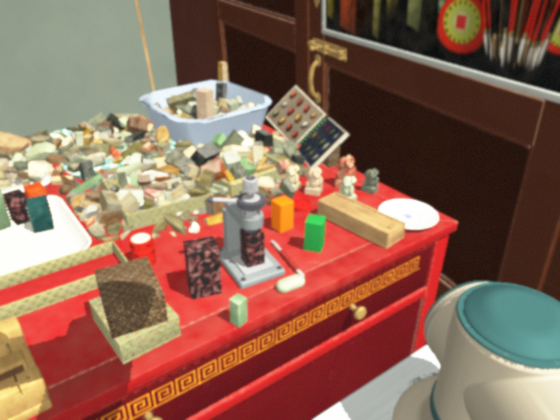

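View pics/top0.png

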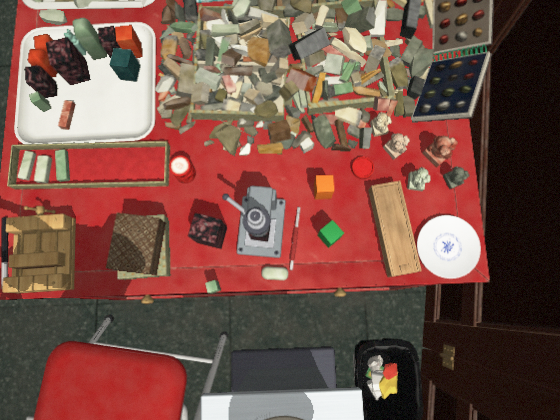

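```bash
python3 - <<'E'
import cv2,numpy as np
a=cv2.imread("pics/top0.png")[160:290,180:350]; cv2.imwrite("pics/topz.png",cv2.resize(a,None,fx=4.5,fy=4.5,interpolation=cv2.INTER_CUBIC))
a=cv2.imread("pics/scene0.png")[165:300,190:320]; cv2.imwrite("pics/scenez.png",cv2.resize(a,None,fx=4.4,fy=4.4,interpolation=cv2.INTER_CUBIC))
E
```

```text
(no output)
```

View pics/topz.png

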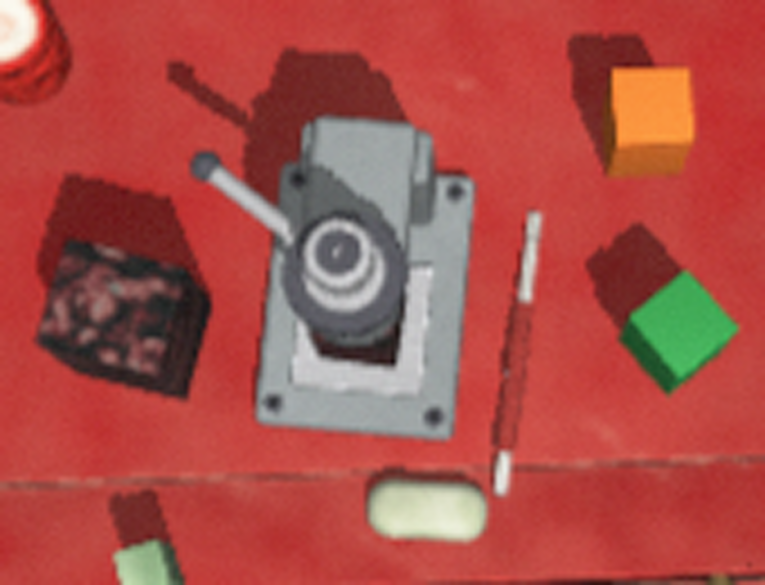

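View pics/scenez.png

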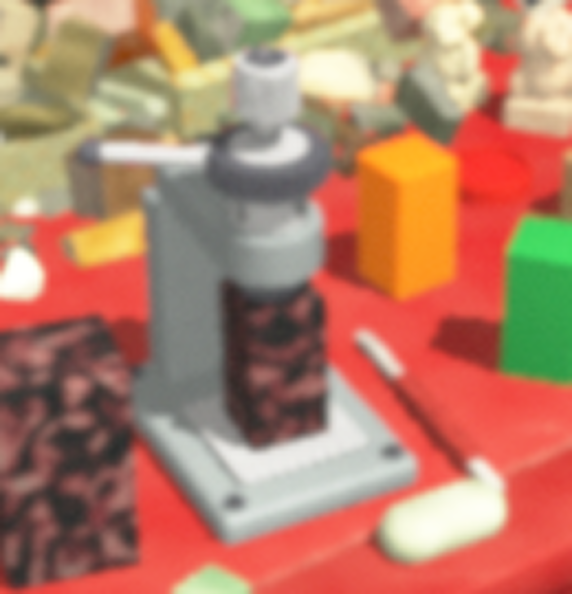

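```bash
cat > h.py <<'E'
import numpy as np,cv2
from rig import *
def ray(n,uv):
    m=camera_model(n);K=np.array(m["camera_matrix"]);D=np.array(m["D"]);T=np.array(m["cam_to_world"])
    p=cv2.undistortPoints(np.array([[uv]],float),K,D)[0,0]
    d=T[:3,:3]@np.array([p[0],-p[1],-1.]);return T[:3,3],d
def onz(n,uv,z):
    o,d=ray(n,uv);return o+d*(z-o[2])/d[2]
def tri(a,b):
    o1,d1=ray("top",a);o2,d2=ray("scene",b)
    s=np.linalg.lstsq(np.c_[d1,-d2],o2-o1,rcond=None)[0]
    p,q=o1+s[0]*d1,o2+s[1]*d2;return (p+q)/2,np.linalg.norm(p-q)
def proj(n,X):
    m=camera_model(n);T=np.linalg.inv(np.array(m["cam_to_world"]));c=T[:3,:3]@X+T[:3,3];c=np.array([c[0],-c[1],-c[2]])
    return cv2.projectPoints(c[None],np.zeros(3),np.zeros(3),np.array(m["camera_matrix"]),np.array(m["D"]))[0][0,0]
E
python3 - <<'E'
from h import *
tz=lambda x,y:(180+(x+.5)/4.5-.5,160+(y+.5)/4.5-.5)
sz=lambda x,y:(190+(x+.5)/4.4-.5,165+(y+.5)/4.4-.5)
print("knobtop",tri(tz(340,250),sz(270,58)),onz("top",tz(340,250),.193),onz("scene",sz(270,58),.193))
print("ball",tri(tz(205,165),sz(88,150)),onz("top",tz(205,165),.148),onz("scene",sz(88,150),.148))
c=[onz("top",tz(*q),.015) for q in((285,166),(473,180),(450,437),(257,420))]
for q in c:print(q)
print([np.linalg.norm(c[i]-c[i-1]) for i in range(4)])
ctr=np.mean(c,0);ax=(c[0]+c[1]-c[2]-c[3])[:2];ax/=np.linalg.norm(ax);print(ctr,np.arctan2(ax[1],ax[0]),"spindle",ctr[:2]-.014*ax)
# ring ellipse in top
print("ring",onz("top",tz(344,277),.155))
# scene: knob px bottom etc
for n in("top","scene"):
    d=np.load(f"pics/{n}0_d.npy");print(d.shape,(d>0).mean())
    for q in ([tz(340,250),tz(205,165),tz(265,205),tz(355,165)] if n=="top" else [sz(270,58),sz(265,90),sz(88,150),sz(270,180)]):
        u,v=map(int,np.round(q));o,r=ray(n,q);print(q,o+r*d[v,u])
E
```

```text
knobtop (array([0.46870225, 0.02993069, 0.19209198]), np.float64(0.0002245103825453782)) [0.46859118 0.02996722 0.193     ] [0.46704352 0.03086056 0.193     ]
ball (array([0.51516033, 0.08688752, 0.14787066]), np.float64(0.001704191525061579)) [0.51460947 0.0861642  0.148     ] [0.51574758 0.08750965 0.148     ]
[0.54547727 0.06514124 0.015     ]
[ 0.53538286 -0.02294279  0.015     ]
[ 0.41518087 -0.00785823  0.015     ]
[0.42627737 0.08025818 0.015     ]
[np.float64(0.12015464184008733), np.float64(0.088660542579318), np.float64(0.12114480491836993), np.float64(0.08881234514145162)]
[0.48057959 0.0286496  0.015     ] -0.12549104836818295 spindle [0.46668968 0.03040187]
ring [0.46526743 0.03085542 0.155     ]
(420, 560) 0.9957100340136055
(255.16666666666669, 215.16666666666666) [0.46800149 0.02979671 0.19594376]
(225.16666666666666, 196.27777777777777) [0.51254927 0.08512153 0.15635967]
(238.5, 205.16666666666666) [0.4961205  0.06179828 0.15265078]
(258.5, 196.27777777777777) [0.51821084 0.02686274 0.1238072 ]
(420, 560) 0.9960076530612245
(250.97727272727272, 177.79545454545453) [0.46490804 0.0322263  0.19424317]
(249.8409090909091, 185.0681818181818) [0.45916688 0.03848257 0.18452265]
(209.61363636363637, 198.70454545454544) [0.51206429 0.0893869  0.15023494]
(250.97727272727272, 205.52272727272725) [0.44548612 0.04574788 0.1531652 ]
```

drive_tool(
  motion="0 0 0 -0.0447 -0.0333 0 60;0 0 0 -0.0447 -0.0333 0 40;0 0 0 -0.0447 -0.0333 0 20;0 0 0 -0.0447 -0.0333 0 20;0 0 0 -0.0447 -0.0333 0 20;0 0 0 -0.0447 -0.0333 0 20;0 0 0 -0.0447 -0.0333 0 20;0 0 0 -0.0447 -0.0333 0 20;0 0 0 -0.0447 -0.0333 0 20;0 0 0 -0.0447 -0.0333 0 20",
  newtons=30,
)

```text
clock: 1.35
position: [0.5101, 0.0614, 0.2273]
ee_rot: [-0.001, 0.172, 0.985, -0.001]
contact_force: [0.1, 0.2, 0.4]
width: 0.017
```

drive_tool(
  motion="0 0 10 0 0 0 20;0 0 10 0 0 0 20;0 0 10 0 0 0 20;0 0 10 0 0 0 20;0 0 10 0 0 0 20;0 0 10 0 0 0 20;0 0 10 0 0 0 20;0 0 10 0 0 0 20;0 0 10 0 0 0 20;0 0 10 0 0 0 20;0 0 10 0 0 0 20",
)

```text
clock: 2.72
position: [0.5093, 0.056, 0.2215]
ee_rot: [-0.002, 0.92, 0.391, -0.007]
contact_force: [-1.0, -0.2, 0.4]
width: 0.0166
```

```bash
cat >> h.py <<'E'
from scipy.spatial.transform import Rotation as R
def st(): 
    s=get_state();q=s["ee_rot"];r=R.from_quat([q[1],q[2],q[3],q[0]]);return s,r
def yaw(r): y=r.as_matrix()[:,1];return np.degrees(np.arctan2(y[1],y[0]))
def to(pos,yw):
    s,r=st();M=r.as_matrix()
    t=np.radians(yw);y=np.array([np.cos(t),np.sin(t),0]);z=np.array([0,0,-1.]);x=np.cross(y,z)
    rv=(r.inv()*R.from_matrix(np.c_[x,y,z])).as_rotvec(degrees=True)
    print("clock",s["clock"],"yaw",yaw(r).round(2),"pos",s["position"].round(4),"q6",np.degrees(s["qpos"][5]).round(1),"w",s["width"].round(4))
    print("turn",rv.round(2),"shift",(M.T@(np.array(pos)-s["position"])).round(4))
    print("F",s["contact_force"].round(2),"M",s["moment"].round(3))
AX=np.array([.4675,.0303])
def bar(a,rad=.055,z=.130):
    t=np.radians(a);return [AX[0]+rad*np.cos(t),AX[1]+rad*np.sin(t),z]
E
python3 -c "
from h import *
print(bar(50));to(bar(50),-40)"
```

```text
[np.float64(0.5028533185327597), np.float64(0.0724324443715438), 0.13]Traceback (most recent call last):
  File "<string>", line 3, in <module>
    print(bar(50));to(bar(50),-40)
                   ~~^^^^^^^^^^^^^
  File "h.py", line 24, in to
    print("clock",s["clock"],"yaw",yaw(r).round(2),"pos",s["position"].round(4),"q6",np.degrees(s["qpos"][5]).round(1),"w",s["width"].round(4))
                                                                                                                           ^^^^^^^^^^^^^^^^
AttributeError: 'float' object has no attribute 'round'
```

```bash
sed -i 's/s\["width"\].round(4)/round(s["width"],4)/' h.py
python3 -c "
from h import *
to(bar(50),-40)"
```

```text
clock 2.725 yaw -43.97 pos [0.5093 0.056  0.2215] q6 42.6 w 0.0166
turn [-0.52  0.67 -3.97] shift [ 0.0085 -0.0152  0.0915]
F [-0.98 -0.16  0.41] M [-0.006  0.022  0.047]
```

drive_tool(
  motion="-0.5 0.7 -4 0.0085 -0.015 0.02;0 0 0 0 0 0 20",
)

```text
$.motion[0]: bad value
```

drive_tool(
  motion="-0.5 0.7 -4 0.0085 -0.015 0.02 20;0 0 0 0 0 0 20",
)

```text
clock: 2.98
position: [0.5036, 0.0725, 0.2005]
ee_rot: [-0.0, 0.906, 0.423, -0.0]
contact_force: [-0.7, 0.4, -0.9]
width: 0.0171
```

```bash
python3 -c "
from h import *
to(bar(50),-40)"
```

```text
clock 2.975 yaw -39.97 pos [0.5036 0.0725 0.2005] q6 40.3 w 0.0171
turn [-0.05  0.02  0.03] shift [-0.0005 -0.0005  0.0705]
F [-0.73  0.36 -0.93] M [-0.008 -0.013  0.002]
```

drive_tool(
  motion="0 0 0 0 0 0.02 20;0 0 0 0 0 0.015 20;0 0 0 0 0 0 20",
)

```text
clock: 3.35
position: [0.5056, 0.0713, 0.166]
ee_rot: [0.001, 0.907, 0.422, 0.001]
contact_force: [0.0, 0.0, -0.8]
width: 0.0173
```

```bash
python3 -c "
from h import *
to(bar(50),-40)
for n in('scene','top'):
    p,d=get_image(n);a=p[160:300,180:340] if n=='scene' else p[150:290,180:340]
    cv2.imwrite(f'pics/{n}1.png',cv2.resize(a[:,:,::-1],None,fx=4,fy=4,interpolation=cv2.INTER_CUBIC))
"
```

```text
clock 3.35 yaw -40.07 pos [0.5056 0.0713 0.166 ] q6 40.4 w 0.0173
turn [ 0.14 -0.03 -0.07] shift [-0.0009 -0.0029  0.036 ]
F [ 0.01  0.01 -0.79] M [ 0.016 -0.077 -0.005]
```

View pics/scene1.png

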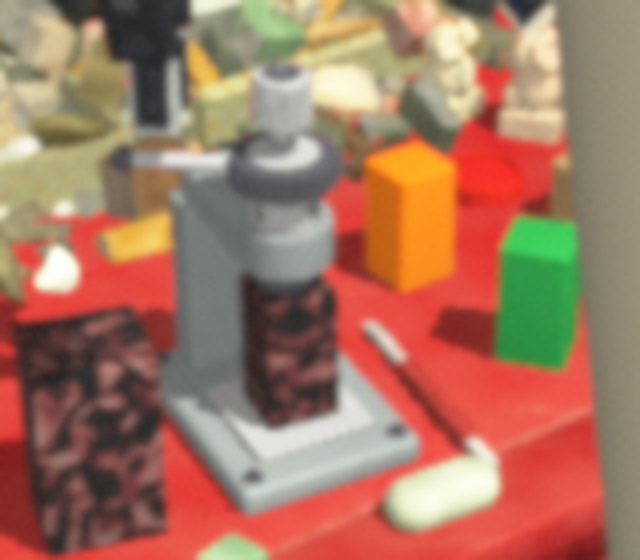

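View pics/top1.png

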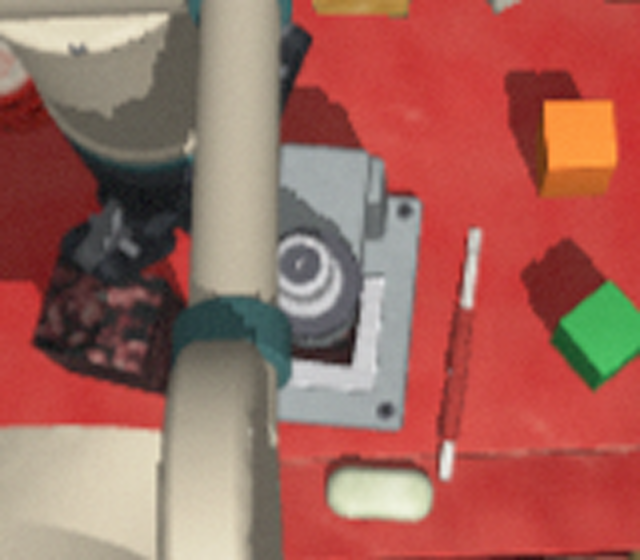

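drive_tool(
  motion="0 0 0 -0.001 -0.003 0.01 20;0 0 0 0 0 0.01 20;0 0 0 0 0 0.01 20;0 0 0 0 0 0.005 20",
)

```text
clock: 3.95
position: [0.5044, 0.0725, 0.1312]
ee_rot: [0.002, 0.907, 0.422, 0.003]
contact_force: [-0.2, -0.1, 0.0]
width: 0.0172
```

```bash
python3 -c "
from h import *
to(bar(50),-40)
print(proj('scene',np.array(bar(50,z=.148))),proj('scene',np.array(bar(50,.03,z=.148))),proj('scene',np.array(bar(50,.072,z=.148))))
for n in('scene',):
    p,d=get_image(n);a=p[160:300,180:340] if n=='scene' else p[150:290,180:340]
    cv2.imwrite(f'pics/{n}2.png',cv2.resize(a[:,:,::-1],None,fx=4,fy=4,interpolation=cv2.INTER_CUBIC))
"
```

```text
clock 3.95 yaw -40.08 pos [0.5044 0.0725 0.1312] q6 40.5 w 0.0172
turn [ 0.36 -0.22 -0.08] shift [-0.0011 -0.0011  0.0012]
F [-0.23 -0.11  0.05] M [ 0.037 -0.026  0.022]
[220.67039747 199.23594238] [234.6760868  199.84441614] [211.1759392  198.82341991]
```

View pics/scene2.png

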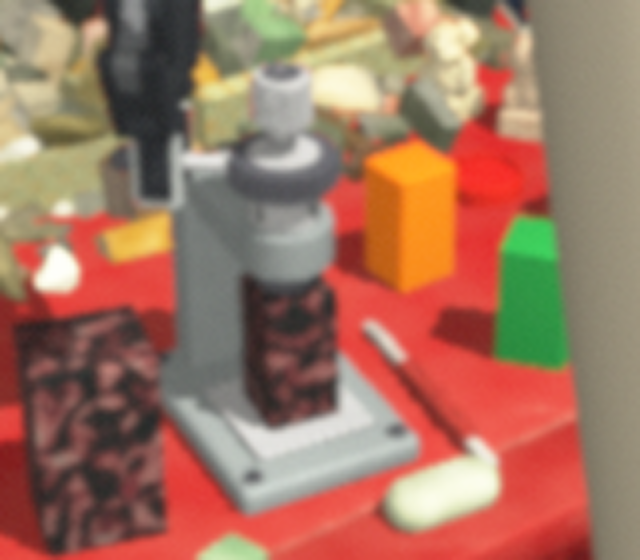

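drive_tool(
  motion="0 0 0 -0.001 -0.004 0.001 20;0 0 0 0 -0.003 0 20",
)

```text
clock: 4.25
position: [0.4984, 0.0758, 0.1295]
ee_rot: [0.003, 0.907, 0.422, 0.003]
contact_force: [2.7, -3.9, -3.9]
width: 0.0173
```

```bash
python3 -c "
from h import *
to(bar(50),-40)"
```

```text
clock 4.25 yaw -40.07 pos [0.4984 0.0758 0.1295] q6 41.0 w 0.0173
turn [ 0.41 -0.16 -0.07] shift [ 0.0003  0.0056 -0.0005]
F [ 2.71 -3.93 -3.95] M [-0.619 -0.37  -0.022]
```

drive_tool(
  motion="0.2 0 -1 0 -0.003 0 20;0 0 -2 0 -0.003 0 20;0 0 -3 0 -0.003 0 20",
)

```text
clock: 4.62
position: [0.498, 0.0754, 0.1303]
ee_rot: [0.01, 0.881, 0.472, 0.005]
contact_force: [6.0, -8.6, -4.8]
width: 0.017
```

```bash
python3 -c "
from h import *
to(bar(56),-34)"
```

```text
clock 4.625 yaw -33.62 pos [0.498  0.0754 0.1303] q6 35.3 w 0.017
turn [1.33 0.01 0.38] shift [ 0.0006 -0.0001  0.0003]
F [ 6.03 -8.59 -4.76] M [-1.155 -0.801 -0.115]
```

drive_tool(
  motion="0.5 0 6 0 0 0 20;0.5 0 0 0.001 -0.006 0 20",
)

```text
clock: 4.88
position: [0.4973, 0.0769, 0.1312]
ee_rot: [0.007, 0.905, 0.426, 0.004]
contact_force: [7.0, -13.3, -5.6]
width: 0.0172
```

```bash
python3 -c "
from h import *
to(bar(56),-34)
for n in('scene',):
    p,d=get_image(n);a=p[160:300,180:340] if n=='scene' else p[150:290,180:340]
    cv2.imwrite(f'pics/{n}3.png',cv2.resize(a[:,:,::-1],None,fx=4,fy=4,interpolation=cv2.INTER_CUBIC))
to(bar(56),-34)
"
```

```text
clock 4.875 yaw -39.57 pos [0.4973 0.0769 0.1312] q6 41.1 w 0.0172
turn [ 0.89 -0.04 -5.57] shift [-0.0002  0.0013  0.0012]
F [  6.97 -13.28  -5.65] M [-2.019 -0.968  0.007]
clock 4.925 yaw -39.54 pos [0.497  0.0771 0.1311] q6 41.1 w 0.0172
turn [ 0.86 -0.03 -5.54] shift [-0.0002  0.0017  0.0011]
F [ 3.45 -8.6  -3.5 ] M [-1.279 -0.656  0.015]
```

View pics/scene3.png

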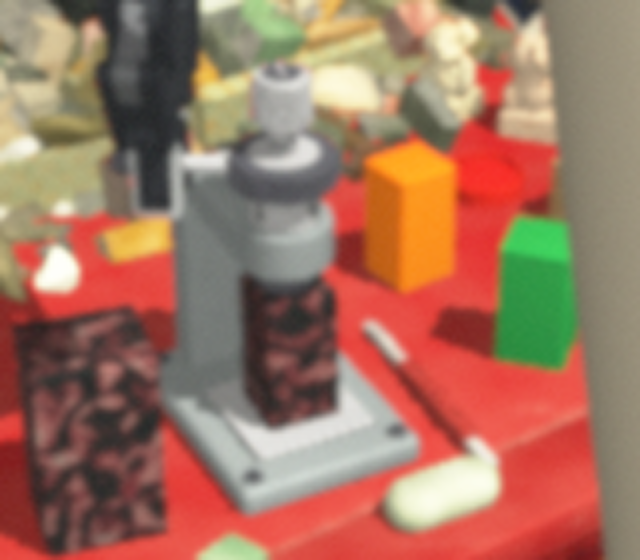

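drive_tool(
  motion="0.8 0 0 0 0.005 0.001 20;0 0 0 -0.008 0 0 20;0 0 0 0 0 0 20",
)

```text
clock: 5.3
position: [0.4947, 0.0682, 0.1306]
ee_rot: [-0.001, 0.904, 0.427, 0.001]
contact_force: [-0.6, 0.2, 0.4]
width: 0.0171
```

```bash
python3 -c "
from h import *
to(bar(52,.047),-38)
"
```

```text
clock 5.3 yaw -39.39 pos [0.4947 0.0682 0.1306] q6 39.1 w 0.0171
turn [-0.08 -0.12 -1.39] shift [0.0004 0.0019 0.0006]
F [-0.57  0.16  0.39] M [-0.005  0.007 -0.026]
```

drive_tool(
  motion="0 0 0 0 -0.003 0 20;0 0 -1 0 -0.004 0 20;0 0 -2 0 -0.005 0 20",
)

```text
clock: 5.68
position: [0.4909, 0.071, 0.131]
ee_rot: [0.007, 0.891, 0.454, 0.004]
contact_force: [8.5, -9.8, -6.7]
width: 0.0174
```

```bash
python3 -c "
from h import *
to(bar(55,.047),-35)
"
```

```text
clock 5.675 yaw -36.03 pos [0.4909 0.071  0.131 ] q6 36.9 w 0.0174
turn [ 0.92 -0.05 -1.03] shift [0.0003 0.0042 0.0011]
F [ 8.53 -9.81 -6.65] M [-1.396 -1.214 -0.049]
```

drive_tool(
  motion="0 0 -1 0 -0.005 0.001 20;0.5 0 -3 0 -0.005 0 20;0 0 -3 0 -0.005 0.001 20",
)

```text
clock: 6.05
position: [0.489, 0.0716, 0.1309]
ee_rot: [0.017, 0.859, 0.512, 0.007]
contact_force: [6.8, -9.5, -0.8]
width: 0.0172
```

```bash
cat >>h.py <<'E'
def barang(side=-1,hg=.00465):
    s,r=st();d=s["position"][:2]-AX;Rr=np.hypot(*d);a=np.degrees(np.arctan2(d[1],d[0]))
    t=np.array([-d[1],d[0]])/Rr;F=s["contact_force"]
    print("R",Rr.round(4),"tool ang",a.round(1),"rod",(a+side*np.degrees(hg/Rr)).round(1),"yaw+90",(yaw(r)+90).round(1),"Ft",(F[:2]@t).round(2),"Fr",(F[:2]@d/Rr).round(2),"Fz",F[2].round(2),"torque",(F[:2]@t*Rr).round(3))
def snap(n,name):
    p,d=get_image(n);a=p[160:300,180:340] if n=='scene' else p[150:290,180:340]
    cv2.imwrite(f'pics/{name}.png',cv2.resize(a[:,:,::-1],None,fx=4,fy=4,interpolation=cv2.INTER_CUBIC))
E
python3 -c "
from h import *
barang();snap('scene','scene4');barang();snap('top','top4');barang()
to(bar(55,.047),-35)
"
```

```text
R 0.0466 tool ang 62.5 rod 56.8 yaw+90 61.6 Ft -10.42 Fr -5.32 Fz -0.81 torque -0.486
R 0.0466 tool ang 63.2 rod 57.4 yaw+90 61.7 Ft -8.22 Fr -4.16 Fz -0.67 torque -0.384
R 0.0467 tool ang 63.2 rod 57.5 yaw+90 61.5 Ft -8.33 Fr -4.58 Fz -0.9 torque -0.389
clock 6.15 yaw -28.47 pos [0.4885 0.072  0.131 ] q6 30.4 w 0.0172
turn [2.02 0.13 6.52] shift [0.0001 0.0067 0.0013]
F [ 5.38 -7.84 -0.9 ] M [-1.177 -0.863 -0.165]
```

View pics/scene4.png

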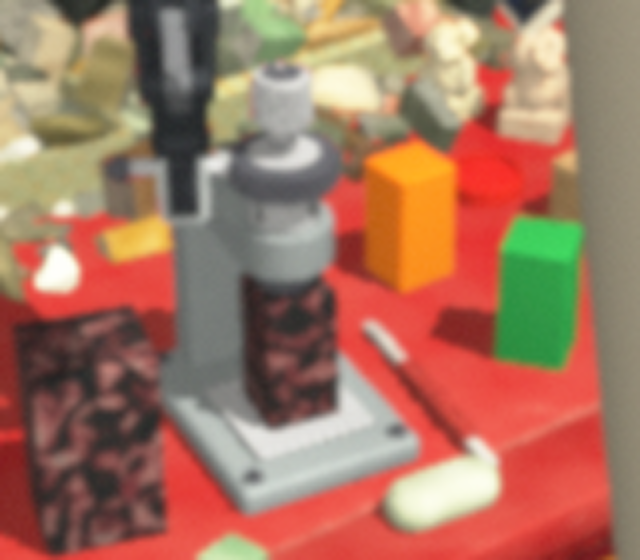

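View pics/top4.png

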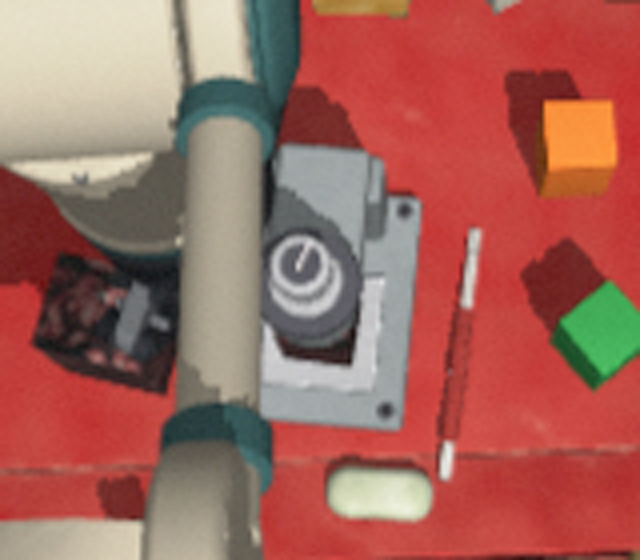

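drive_tool(
  motion="1 0 1 0 -0.005 0.001 20;1 0 -1 0 -0.006 0.001 20;0.5 0 -3 0 -0.006 0.001 20",
)

```text
clock: 6.52
position: [0.4852, 0.0737, 0.1311]
ee_rot: [0.01, 0.844, 0.537, 0.003]
contact_force: [4.9, -7.5, 0.2]
width: 0.0171
```

```bash

python3 -c "
from h import *
barang()
to(bar(65,.047),-25)
"
```

```text
R 0.0468 tool ang 67.8 rod 62.1 yaw+90 64.9 Ft -7.39 Fr -5.08 Fz 0.22 torque -0.346
clock 6.525 yaw -25.09 pos [0.4852 0.0737 0.1311] q6 26.6 w 0.0171
turn [ 1.14  0.31 -0.09] shift [0.0002 0.0022 0.0011]
F [ 4.92 -7.5   0.22] M [-1.176 -0.811 -0.085]
```

drive_tool(
  motion="1 0 -4 -0.001 -0.006 0.001 20;0.5 0 -5 -0.0005 -0.006 0.001 20;0.5 0 -6 -0.0005 -0.006 0.001 20",
)

```text
clock: 6.9
position: [0.4775, 0.0752, 0.1312]
ee_rot: [0.005, 0.763, 0.647, -0.001]
contact_force: [4.4, -3.1, 0.3]
width: 0.0172
```

```bash

python3 -c "
from h import *
barang()
to(bar(75,.047),-15)
"
```

```text
R 0.046 tool ang 77.4 rod 71.6 yaw+90 80.6 Ft -4.99 Fr -2.09 Fz 0.26 torque -0.23
clock 6.9 yaw -9.42 pos [0.4775 0.0752 0.1312] q6 10.8 w 0.0172
turn [0.39 0.4  5.57] shift [0.0009 0.002  0.0012]
F [ 4.41 -3.13  0.26] M [-0.403 -0.572 -0.098]
```

drive_tool(
  motion="0.4 0.4 1 0 -0.005 0.001 20;0 0 -3 -0.0003 -0.005 0.001 20;0 0 -4 -0.0003 -0.005 0 20",
)

```text
clock: 7.28
position: [0.4652, 0.0778, 0.1308]
ee_rot: [0.002, 0.728, 0.685, 0.003]
contact_force: [0.6, 0.1, -0.1]
width: 0.0171
```

```bash

python3 -c "
from h import *
barang()
to(bar(85,.047),-5)
"
```

```text
R 0.0476 tool ang 92.8 rod 87.2 yaw+90 86.5 Ft -0.59 Fr 0.04 Fz -0.06 torque -0.028
clock 7.275 yaw -3.49 pos [0.4652 0.0778 0.1308] q6 4.4 w 0.0171
turn [ 0.39 -0.11  1.51] shift [-0.0003  0.0064  0.0008]
F [ 0.59  0.07 -0.06] M [-0.182 -0.206  0.053]
```

drive_tool(
  motion="0 0 -4 -0.0003 -0.003 0 20;0 0 -4 -0.0003 -0.003 0 20;0 0 0 0 0 0 20",
)

```text
clock: 7.65
position: [0.4567, 0.0783, 0.1306]
ee_rot: [0.001, 0.679, 0.734, 0.002]
contact_force: [0.6, -0.2, 0.2]
width: 0.0171
```

```bash

python3 -c "
from h import *
barang();snap('scene','scene5')
to(bar(100,.047),10)
"
```

```text
R 0.0492 tool ang 102.6 rod 97.2 yaw+90 94.5 Ft -0.57 Fr -0.35 Fz 0.19 torque -0.028
clock 7.7 yaw 4.47 pos [0.4568 0.0783 0.1306] q6 -3.6 w 0.0176
turn [ 0.26 -0.12 -5.53] shift [-0.0019  0.0024  0.0006]
F [ 0.62 -0.44  0.11] M [-0.04  -0.021  0.019]
```

View pics/scene5.png

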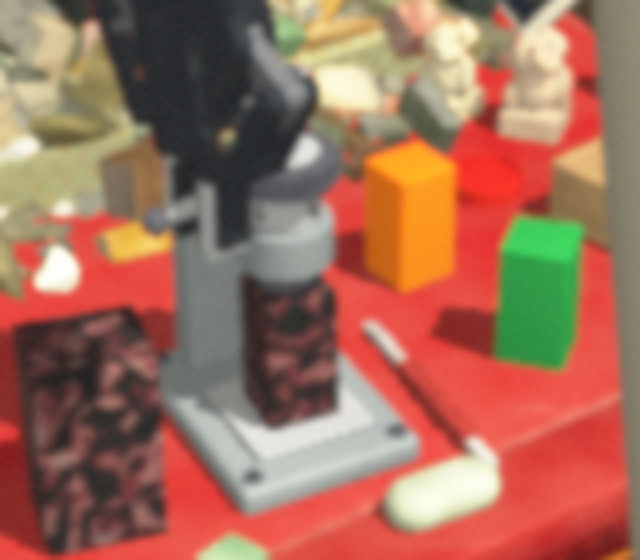

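drive_tool(
  motion="0 0 0 0 0.003 0 20;0 0 0 0 0 -0.02 20;0 0 0 0 0 -0.05 20;0 0 0 0 0 -0.025 20;0 0 0 0 0 0 45",
)

```text
clock: 8.32
position: [0.4572, 0.0795, 0.2261]
ee_rot: [-0.003, 0.681, 0.732, 0.0]
contact_force: [0.1, 0.4, -0.4]
width: 0.0341
```

```bash

python3 -c "
from h import *
to([*AX,.225],75)
"
```

```text
clock 8.325 yaw 4.15 pos [0.4572 0.0795 0.2261] q6 -3.2 w 0.0341
turn [-3.000e-02 -4.300e-01 -7.085e+01] shift [-0.0498  0.0067  0.0008]
F [ 0.14  0.41 -0.41] M [-0.034  0.013  0.017]
```

drive_tool(
  motion="0 0 -10 0 0 0 45;0 0 -10 0 0 0 45;0 0 -10 0 0 0 45;0 0 -10 0 0 0 45;0 0 -10 0 0 0 45;0 0 -10 0 0 0 45;0 0 -10 0 0 0 45;0 0 -10 0 0 0 45;0 0 -10 0 0 0 45;0 0 0 0 0 0 45",
)

```text
clock: 9.57
position: [0.4466, 0.0808, 0.209]
ee_rot: [-0.019, -0.058, 0.998, 0.005]
contact_force: [-0.5, -0.3, -0.2]
width: 0.0386
```

```bash

python3 -c "
from h import *
snap('top','top6')
to([*AX,.225],95)
"
```

```text
clock 9.625 yaw 96.62 pos [0.4465 0.0807 0.209 ] q6 -95.7 w 0.0382
turn [ 0.64 -2.17  1.63] shift [-0.0144 -0.0523 -0.0172]
F [-0.31 -0.55 -0.68] M [ 0.047 -0.015  0.018]
```

View pics/top6.png

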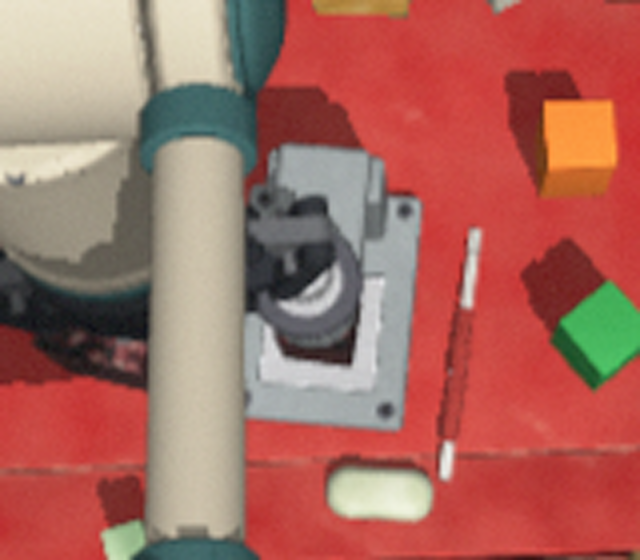

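drive_tool(
  motion="0.6 -2.2 1.6 0 0 -0.018 45;0 0 0 -0.014 -0.026 0 45;0 0 0 0 -0.026 0 45;0 0 0 0 0 0 45",
)

```text
clock: 10.12
position: [0.4645, 0.0296, 0.2245]
ee_rot: [-0.002, -0.038, 0.999, 0.001]
contact_force: [0.3, -0.0, 1.0]
width: 0.0382
```

```bash

python3 -c "
from h import *
snap('scene','scene7')
to([*AX,.225],95)
to([*AX,.164],95)
"
```

```text
clock 10.175 yaw 94.41 pos [0.4644 0.0304 0.2245] q6 -99.4 w 0.0382
turn [ 0.15 -0.2  -0.59] shift [-0.0031 -0.0003 -0.0005]
F [-0.1  -0.18  0.05] M [ 0.032  0.001 -0.003]
clock 10.175 yaw 94.41 pos [0.4644 0.0304 0.2245] q6 -99.4 w 0.0382
turn [ 0.15 -0.2  -0.59] shift [-0.0033 -0.0005  0.0605]
F [-0.1  -0.18  0.05] M [ 0.032  0.001 -0.003]
```

View pics/scene7.png

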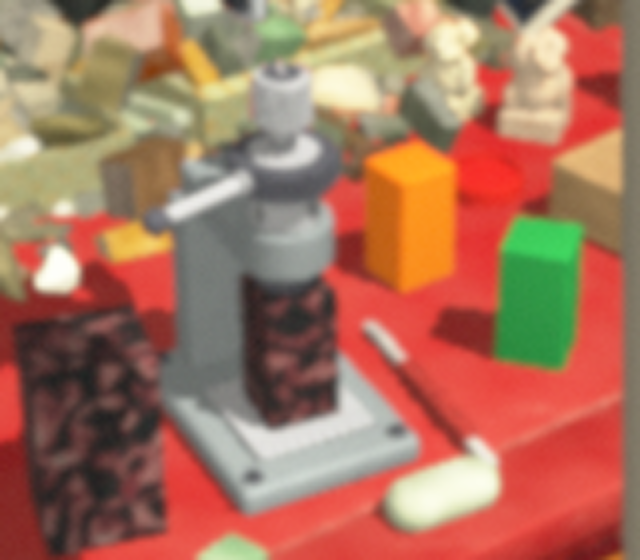

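drive_tool(
  motion="0 0 -0.5 -0.003 0 0.01 45;0 0 0 0 0 0 45",
)

```text
clock: 10.42
position: [0.4668, 0.032, 0.2131]
ee_rot: [-0.002, -0.043, 0.999, 0.002]
contact_force: [0.0, -0.9, 0.4]
width: 0.0378
```

```bash

python3 -c "
from h import *
b=onz('scene',(180+158/4,160+218/4),.1487);print(b,np.degrees(np.arctan2(*(b[:2]-AX)[::-1])),np.linalg.norm(b[:2]-AX))
p,d=get_image('scene');cv2.imwrite('pics/scene8.png',cv2.resize(p[110:250,180:340][:,:,::-1],None,fx=4,fy=4))
to([*AX,.164],95)
"
```

```text
[0.456641  0.1012922 0.1487   ] 98.69658560625777 0.07181789471528087
clock 10.475 yaw 94.91 pos [0.467  0.032  0.2136] q6 -99.7 w 0.0385
turn [ 0.22 -0.23 -0.09] shift [-0.0005 -0.0019  0.0496]
F [-0.86  0.11  0.02] M [-0.039 -0.038  0.019]
```

View pics/scene8.png

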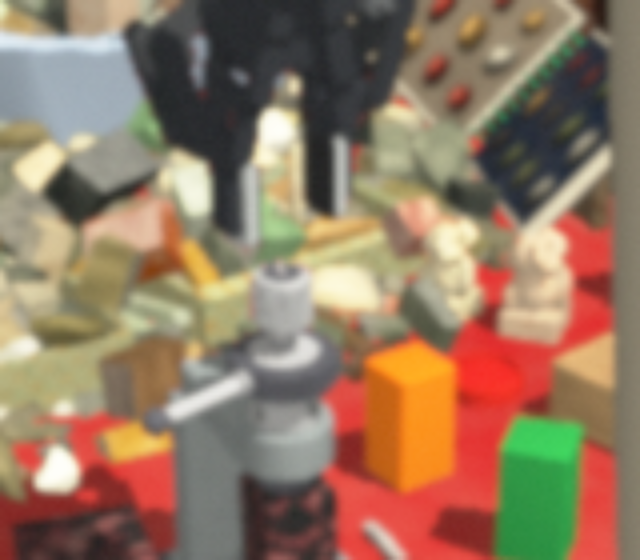

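drive_tool(
  motion="0 0 0 -0.0005 -0.002 0.015 45;0 0 0 0 0 0.015 45;0 0 0 0 0 0.015 45;0 0 0 0 0 0 45",
)

```text
clock: 10.98
position: [0.4666, 0.0312, 0.165]
ee_rot: [-0.003, -0.043, 0.999, 0.002]
contact_force: [-0.4, 0.3, -0.6]
width: 0.0385
```

```bash

python3 -c "
from h import *
p,d=get_image('scene');cv2.imwrite('pics/scene9.png',cv2.resize(p[110:250,180:340][:,:,::-1],None,fx=4,fy=4))
to([*AX,.164],95)
"
```

```text
clock 11.025 yaw 94.98 pos [0.4672 0.0311 0.1657] q6 -99.9 w 0.0379
turn [ 0.23 -0.23 -0.02] shift [-0.0002 -0.0008  0.0017]
F [ 0.63  0.46 -0.06] M [-0.022 -0.046 -0.034]
```

View pics/scene9.png

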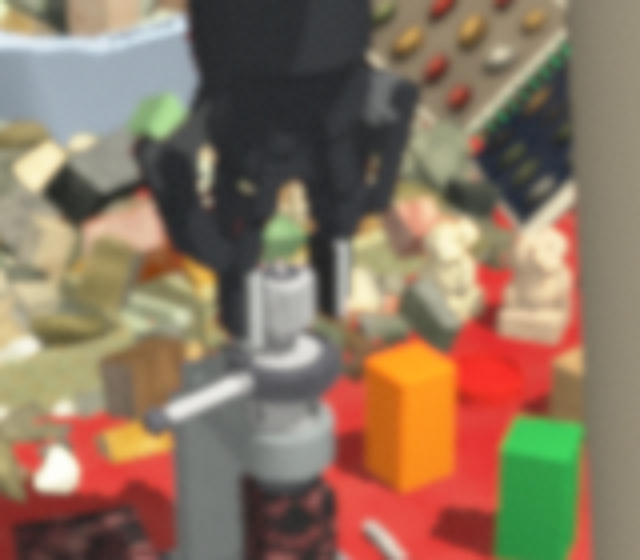

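drive_tool(
  motion="0 0 0 0 0 0.001 34;0 0 0 0 0 0 34",
  newtons=25,
)

```text
clock: 11.28
position: [0.4679, 0.0311, 0.1654]
ee_rot: [-0.001, -0.043, 0.999, 0.002]
contact_force: [0.2, -0.4, 0.4]
width: 0.0286
```

```bash

python3 -c "
from h import *
to([*AX,.164],95)
p,d=get_image('scene');cv2.imwrite('pics/scene10.png',cv2.resize(p[130:220,210:290][:,:,::-1],None,fx=6,fy=6))
"
```

```text
clock 11.275 yaw 94.98 pos [0.4679 0.0311 0.1654] q6 -99.9 w 0.0286
turn [ 0.21 -0.13 -0.02] shift [ 0.0005 -0.0008  0.0014]
F [ 0.16 -0.43  0.45] M [-0.055 -0.005 -0.02 ]
```

View pics/scene10.png

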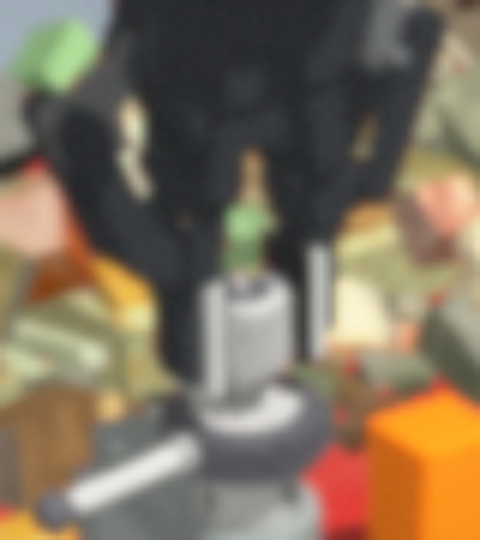

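drive_tool(
  motion="0 0 0 0 0 0 25;0 0 0 0 0 0 25;0 0 0 0 0 0 25",
  newtons=25,
)

```text
clock: 11.7
position: [0.468, 0.032, 0.1658]
ee_rot: [-0.001, -0.043, 0.999, 0.003]
contact_force: [-0.1, 1.2, -0.8]
width: 0.0251
```

```bash

python3 -c "
from h import *
to([*AX,.164],95)
"
```

```text
clock 11.7 yaw 94.97 pos [0.468  0.032  0.1658] q6 -99.9 w 0.0251
turn [ 0.3  -0.07 -0.03] shift [ 0.0006 -0.0017  0.0018]
F [-0.07  1.23 -0.76] M [ 0.163 -0.006 -0.084]
```

drive_tool(
  motion="0 0 5 0 0 0.0001 25;0 0 5 0 0 0.0001 25;0 0 5 0 0 0.0001 25",
)

```text
clock: 12.08
position: [0.468, 0.032, 0.1655]
ee_rot: [-0.001, 0.091, 0.996, 0.002]
contact_force: [0.1, 0.8, -0.8]
width: 0.0254
```

```bash

python3 -c "
from h import *
to([*AX,.164],80)
"
```

```text
clock 12.075 yaw 79.52 pos [0.468  0.032  0.1655] q6 -84.5 w 0.0254
turn [ 0.27 -0.14 -0.48] shift [ 0.0002 -0.0018  0.0015]
F [ 0.12  0.82 -0.83] M [ 0.205 -0.022  0.051]
```

drive_tool(
  motion="0 0 5 0 0 0.0001 25;0 0 5 0 0 0.0001 25;0 0 5 0 0 0.0001 25",
)

```text
clock: 12.45
position: [0.468, 0.0321, 0.1652]
ee_rot: [-0.001, 0.225, 0.974, 0.002]
contact_force: [0.3, 1.9, -1.1]
width: 0.025
```

```bash
cat >>h.py <<'E'
def mz(k=3):
    L=[]
    for i in range(k+1):
        s,r=st();L.append((s["moment"][2].round(3),s["contact_force"].round(1).tolist()))
        if i<k:get_image("scene")
    print("t",s["clock"],"yaw",yaw(r).round(2),"q6",np.degrees(s["qpos"][5]).round(1),"pos",s["position"].round(4),"w",round(s["width"],4));print(L)
E
python3 -c "
from h import *
mz()
"
```

```text
t 12.6 yaw 64.26 q6 -69.2 pos [0.468  0.0321 0.1652] w 0.0251
[(np.float64(0.106), [0.3, 1.9, -1.1]), (np.float64(-0.022), [-0.1, 1.7, -0.4]), (np.float64(-0.083), [0.5, 1.5, -0.5]), (np.float64(-0.052), [-0.3, 1.4, -0.3])]
```

drive_tool(
  motion="0 0 4 0 0 0.0001 25",
)

```text
clock: 12.72
position: [0.468, 0.0321, 0.1652]
ee_rot: [-0.001, 0.257, 0.966, 0.002]
contact_force: [0.0, 1.6, 0.7]
width: 0.0251
```

```bash
python3 -c "
from h import *
mz(0)"
```

```text
t 12.725 yaw 60.25 q6 -65.2 pos [0.468  0.0321 0.1652] w 0.0251
[(np.float64(0.041), [0.0, 1.6, 0.7])]
```

drive_tool(
  motion="0 0 4 0 0 0.0001 25",
)

```text
clock: 12.85
position: [0.468, 0.0321, 0.1651]
ee_rot: [-0.002, 0.291, 0.957, 0.002]
contact_force: [-1.2, 1.8, -0.5]
width: 0.0256
```

```bash
python3 -c "
from h import *
mz(0)"
```

```text
t 12.85 yaw 56.22 q6 -61.2 pos [0.468  0.0321 0.1651] w 0.0256
[(np.float64(0.057), [-1.2, 1.8, -0.5])]
```

drive_tool(
  motion="0 0 4 0 0 0.0001 25",
)

```text
clock: 12.98
position: [0.468, 0.0321, 0.165]
ee_rot: [-0.002, 0.324, 0.946, 0.002]
contact_force: [0.3, 1.9, -0.7]
width: 0.0254
```

```bash
python3 -c "
from h import *
mz(0)"
```

```text
t 12.975 yaw 52.18 q6 -57.1 pos [0.468  0.0321 0.165 ] w 0.0254
[(np.float64(0.037), [0.3, 1.9, -0.7])]
```

drive_tool(
  motion="0 0 4 0 0 0.0001 25",
)

```text
clock: 13.1
position: [0.468, 0.0321, 0.165]
ee_rot: [-0.002, 0.357, 0.934, 0.002]
contact_force: [-1.0, 1.8, -0.7]
width: 0.0252
```

```bash
python3 -c "
from h import *
mz(0)"
```

```text
t 13.1 yaw 48.15 q6 -53.1 pos [0.468  0.0321 0.165 ] w 0.0252
[(np.float64(0.033), [-1.0, 1.8, -0.7])]
```

drive_tool(
  motion="0 0 4 0 0 0.0001 25",
)

```text
clock: 13.22
position: [0.468, 0.0321, 0.1649]
ee_rot: [-0.002, 0.39, 0.921, 0.002]
contact_force: [-0.2, 1.6, 0.2]
width: 0.0251
```

```bash
python3 -c "
from h import *
mz(0)"
```

```text
t 13.225 yaw 44.11 q6 -49.1 pos [0.468  0.0321 0.1649] w 0.0251
[(np.float64(0.061), [-0.2, 1.6, 0.2])]
```

drive_tool(
  motion="0 0 4 0 0 0.0001 25",
)

```text
clock: 13.35
position: [0.468, 0.0321, 0.1648]
ee_rot: [-0.002, 0.422, 0.907, 0.002]
contact_force: [0.5, 0.8, -0.4]
width: 0.0252
```

```bash
python3 -c "
from h import *
mz(0)"
```

```text
t 13.35 yaw 40.08 q6 -45.0 pos [0.468  0.0321 0.1648] w 0.0252
[(np.float64(0.021), [0.5, 0.8, -0.4])]
```

drive_tool(
  motion="0 0 4 0 0 0.0001 25",
)

```text
clock: 13.48
position: [0.468, 0.0321, 0.1647]
ee_rot: [-0.002, 0.454, 0.891, 0.002]
contact_force: [0.0, 1.8, -0.6]
width: 0.0253
```

```bash
python3 -c "
from h import *
mz(0)"
```

```text
t 13.475 yaw 36.04 q6 -41.0 pos [0.468  0.0321 0.1647] w 0.0253
[(np.float64(0.007), [0.0, 1.8, -0.6])]
```

drive_tool(
  motion="0 0 4 0 0 0.0001 25",
)

```text
clock: 13.6
position: [0.468, 0.0321, 0.1647]
ee_rot: [-0.002, 0.485, 0.875, 0.002]
contact_force: [0.1, 1.1, 0.1]
width: 0.0248
```

```bash
python3 -c "
from h import *
mz(0)"
```

```text
t 13.6 yaw 32.0 q6 -37.0 pos [0.468  0.0321 0.1647] w 0.0248
[(np.float64(0.003), [0.1, 1.1, 0.1])]
```

drive_tool(
  motion="0 0 4 0 0 0.0001 25",
)

```text
clock: 13.72
position: [0.4681, 0.0321, 0.1646]
ee_rot: [-0.002, 0.515, 0.857, 0.002]
contact_force: [-1.0, 2.5, -0.3]
width: 0.0253
```

```bash
python3 -c "
from h import *
mz(0)"
```

```text
t 13.725 yaw 27.97 q6 -32.9 pos [0.4681 0.0321 0.1646] w 0.0253
[(np.float64(-0.036), [-1.0, 2.5, -0.3])]
```

drive_tool(
  motion="0 0 4 0 0 0.0001 25",
)

```text
clock: 13.85
position: [0.468, 0.0321, 0.1646]
ee_rot: [-0.002, 0.545, 0.838, 0.002]
contact_force: [-0.4, 1.4, -1.0]
width: 0.0253
```

```bash
python3 -c "
from h import *
mz(0)"
```

```text
t 13.85 yaw 23.93 q6 -28.9 pos [0.468  0.0321 0.1646] w 0.0253
[(np.float64(0.019), [-0.4, 1.4, -1.0])]
```

drive_tool(
  motion="0 0 4 0 0 0.0001 25",
)

```text
clock: 13.98
position: [0.4681, 0.0321, 0.1645]
ee_rot: [-0.002, 0.574, 0.819, 0.002]
contact_force: [0.4, 1.6, -0.6]
width: 0.0256
```

```bash
python3 -c "
from h import *
mz(0)"
```

```text
t 13.975 yaw 19.9 q6 -24.9 pos [0.4681 0.0321 0.1645] w 0.0256
[(np.float64(0.032), [0.4, 1.6, -0.6])]
```

drive_tool(
  motion="0 0 4 0 0 0.0001 25",
)

```text
clock: 14.1
position: [0.4681, 0.0321, 0.1644]
ee_rot: [-0.002, 0.603, 0.798, 0.002]
contact_force: [-0.3, 1.8, 0.3]
width: 0.0251
```

```bash
python3 -c "
from h import *
mz(0)
snap('scene','scene11')"
```

```text
t 14.1 yaw 15.87 q6 -20.8 pos [0.4681 0.0321 0.1644] w 0.0251
[(np.float64(0.035), [-0.3, 1.8, 0.3])]
```

View pics/scene11.png

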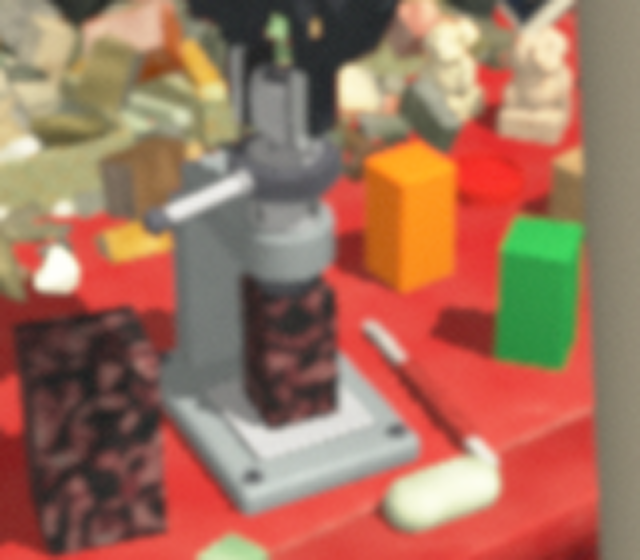

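drive_tool(
  motion="0 0 4 0 0 0.0001 25",
)

```text
clock: 14.28
position: [0.4681, 0.0321, 0.1644]
ee_rot: [-0.002, 0.631, 0.776, 0.002]
contact_force: [-1.3, 1.4, -0.6]
width: 0.025
```

```bash
python3 -c "
from h import *
mz(0)"
```

```text
t 14.275 yaw 11.81 q6 -16.8 pos [0.4681 0.0321 0.1644] w 0.025
[(np.float64(0.102), [-1.3, 1.4, -0.6])]
```

drive_tool(
  motion="0 0 4 0 0 0.0001 25",
)

```text
clock: 14.4
position: [0.4681, 0.0321, 0.1643]
ee_rot: [-0.002, 0.657, 0.754, 0.002]
contact_force: [0.0, 0.8, -0.4]
width: 0.0249
```

```bash
python3 -c "
from h import *
mz(0)"
```

```text
t 14.4 yaw 7.83 q6 -12.8 pos [0.4681 0.0321 0.1643] w 0.0249
[(np.float64(0.054), [0.0, 0.8, -0.4])]
```

drive_tool(
  motion="0 0 4 0 0 0.0001 25",
)

```text
clock: 14.52
position: [0.4681, 0.0321, 0.1643]
ee_rot: [-0.002, 0.683, 0.73, 0.002]
contact_force: [-0.3, 1.3, 0.2]
width: 0.0253
```

```bash
python3 -c "
from h import *
mz(0)"
```

```text
t 14.525 yaw 3.85 q6 -8.8 pos [0.4681 0.0321 0.1643] w 0.0253
[(np.float64(0.16), [-0.3, 1.3, 0.2])]
```

```bash
python3 -c "
from h import *
mz(4)"
```

```text
t 14.725 yaw 3.95 q6 -8.9 pos [0.4681 0.0321 0.1643] w 0.025
[(np.float64(0.16), [-0.3, 1.3, 0.2]), (np.float64(0.007), [-0.5, 0.9, 0.4]), (np.float64(-0.045), [-0.2, 2.0, 0.1]), (np.float64(-0.002), [0.5, 1.2, -0.3]), (np.float64(0.018), [-0.3, 1.2, -0.9])]
```

drive_tool(
  motion="0 0 -4 0 0 -0.0001 25;0 0 -4 0 0 -0.0001 25;0 0 -4 0 0 -0.0001 25;0 0 -4 0 0 -0.0001 25;0 0 4 0 0 0.0001 25",
)

```text
clock: 15.35
position: [0.4681, 0.0321, 0.1645]
ee_rot: [-0.002, 0.596, 0.803, 0.002]
contact_force: [-0.9, 1.9, 0.8]
width: 0.0252
```

```bash
python3 -c "
from h import *
mz(0)"
```

```text
t 15.35 yaw 16.86 q6 -21.8 pos [0.4681 0.0321 0.1645] w 0.0252
[(np.float64(0.072), [-0.9, 1.9, 0.8])]
```

drive_tool(
  motion="0 0 4 0 0 0.0001 25",
)

```text
clock: 15.48
position: [0.4681, 0.0321, 0.1644]
ee_rot: [-0.002, 0.624, 0.782, 0.002]
contact_force: [-0.6, 1.6, 0.8]
width: 0.0249
```

```bash
python3 -c "
from h import *
mz(0)"
```

```text
t 15.475 yaw 12.85 q6 -17.8 pos [0.4681 0.0321 0.1644] w 0.0249
[(np.float64(0.087), [-0.6, 1.6, 0.8])]
```

drive_tool(
  motion="0 0 4 0 0 0.0001 25",
)

```text
clock: 15.6
position: [0.4681, 0.0321, 0.1644]
ee_rot: [-0.002, 0.65, 0.76, 0.002]
contact_force: [-0.8, 1.3, -0.3]
width: 0.0253
```

```bash
python3 -c "
from h import *
mz(0)"
```

```text
t 15.6 yaw 8.84 q6 -13.8 pos [0.4681 0.0321 0.1644] w 0.0253
[(np.float64(0.124), [-0.8, 1.3, -0.3])]
```

drive_tool(
  motion="0 0 4 0 0 0.0001 25",
)

```text
clock: 15.72
position: [0.4681, 0.0321, 0.1643]
ee_rot: [-0.002, 0.677, 0.736, 0.002]
contact_force: [0.3, 1.6, -0.0]
width: 0.0253
```

```bash
python3 -c "
from h import *
mz(0)"
```

```text
t 15.725 yaw 4.83 q6 -9.8 pos [0.4681 0.0321 0.1643] w 0.0253
[(np.float64(0.114), [0.3, 1.6, -0.0])]
```

```bash
cat >>h.py <<'E'
def ef(k=0):
    for i in range(k+1):
        s,r=st();print("t",round(s["clock"],3),"yaw",yaw(r).round(2),"eff6",s["effort"][5].round(4),"qd6",s["qd"][5].round(3),"Mz",s["moment"][2].round(3))
        if i<k:get_image("scene")
E
python3 -c "
from h import *
ef(1)"
```

```text
t 15.725 yaw 4.83 eff6 -0.3369 qd6 0.554 Mz 0.114
t 15.775 yaw 4.74 eff6 0.1575 qd6 -0.103 Mz -0.018
```

drive_tool(
  motion="0 0 -4 0 0 -0.0001 25;0 0 -4 0 0 -0.0001 25;0 0 -4 0 0 -0.0001 25;0 0 -4 0 0 -0.0001 25;0 0 -4 0 0 -0.0001 25;0 0 -4 0 0 -0.0001 25;0 0 -4 0 0 -0.0001 25;0 0 4 0 0 0.0001 25",
)

```text
clock: 16.77
position: [0.4681, 0.0321, 0.1647]
ee_rot: [-0.002, 0.495, 0.869, 0.002]
contact_force: [-1.3, 2.1, 0.2]
width: 0.0249
```

```bash
python3 -c "
from h import *
ef()"
```

```text
t 16.775 yaw 30.63 eff6 -0.5982 qd6 0.543 Mz -0.006
```

drive_tool(
  motion="0 0 4 0 0 0.0001 25",
)

```text
clock: 16.9
position: [0.468, 0.0321, 0.1646]
ee_rot: [-0.002, 0.525, 0.851, 0.002]
contact_force: [-0.6, 2.3, 0.7]
width: 0.025
```

```bash
python3 -c "
from h import *
ef()"
```

```text
t 16.9 yaw 26.64 eff6 -0.4251 qd6 0.546 Mz 0.026
```

drive_tool(
  motion="0 0 4 0 0 0.0001 25",
)

```text
clock: 17.02
position: [0.4681, 0.0321, 0.1645]
ee_rot: [-0.002, 0.554, 0.832, 0.002]
contact_force: [-0.2, 1.7, -0.1]
width: 0.0253
```

```bash
python3 -c "
from h import *
ef()"
```

```text
t 17.025 yaw 22.65 eff6 -0.4194 qd6 0.55 Mz 0.053
```

drive_tool(
  motion="0 0 4 0 0 0.0001 25",
)

```text
clock: 17.15
position: [0.4681, 0.0321, 0.1645]
ee_rot: [-0.002, 0.583, 0.812, 0.002]
contact_force: [0.4, 0.6, -0.0]
width: 0.0254
```

```bash
python3 -c "
from h import *
ef()"
```

```text
t 17.15 yaw 18.67 eff6 -0.3985 qd6 0.551 Mz 0.011
```

drive_tool(
  motion="0 0 4 0 0 0.0001 25",
)

```text
clock: 17.27
position: [0.4681, 0.0321, 0.1645]
ee_rot: [-0.002, 0.611, 0.792, 0.002]
contact_force: [-0.1, 1.2, 0.7]
width: 0.0254
```

```bash
python3 -c "
from h import *
ef()"
```

```text
t 17.275 yaw 14.69 eff6 -0.3795 qd6 0.548 Mz 0.058
```

drive_tool(
  motion="0 0 3 0 0 0.0001 25",
)

```text
clock: 17.4
position: [0.4681, 0.0322, 0.1644]
ee_rot: [-0.002, 0.631, 0.776, 0.002]
contact_force: [-0.4, 2.2, 0.1]
width: 0.0251
```

```bash
python3 -c "
from h import *
ef(1)"
```

```text
t 17.4 yaw 11.74 eff6 -0.2255 qd6 0.407 Mz 0.126
t 17.45 yaw 11.67 eff6 0.1289 qd6 -0.074 Mz -0.017
```

drive_tool(
  motion="0 0 0 0 0 0 25;0 0 0 0 0 0 45;0 0 0 0 0 0 45;0 0 0 0 0 -0.015 45;0 0 0 0 0 -0.04 45;0 0 0 0 0 -0.01 45",
)

```text
clock: 18.2
position: [0.4685, 0.0305, 0.2324]
ee_rot: [-0.002, 0.629, 0.777, 0.001]
contact_force: [-0.6, 0.2, 0.2]
width: 0.0381
```

```bash
sed -i 's/^AX=.*/AX=np.array([.4681,.0320])/' h.py; python3 -c "
from h import *
to(bar(98.5,.048,.225),8.5)
print(bar(98.5,.048))
"
```

```text
clock 18.2 yaw 11.97 pos [0.4685 0.0305 0.2324] q6 -17.0 w 0.0381
turn [-0.02 -0.22  3.47] shift [0.0494 0.0028 0.0076]
F [-0.55  0.21  0.25] M [ 0.025  0.01  -0.007]
[np.float64(0.4610051482657787), np.float64(0.07947276144137201), 0.13]
```

drive_tool(
  motion="0 0 3.5 0.025 0.0015 0.004 20;0 0 0 0.025 0.001 0 20;0 0 0 0 0 0 20",
)

```text
clock: 18.58
position: [0.4627, 0.0805, 0.2303]
ee_rot: [0.0, 0.654, 0.757, 0.002]
contact_force: [0.4, -0.3, -0.2]
width: 0.0171
```

```bash
python3 -c "
from h import *
to(bar(98.5,.048,.130),8.5)
p,d=get_image('scene');cv2.imwrite('pics/scene12.png',cv2.resize(p[120:260,180:340][:,:,::-1],None,fx=4,fy=4))
"
```

```text
clock 18.575 yaw 8.32 pos [0.4627 0.0805 0.2303] q6 -7.1 w 0.0171
turn [ 0.16 -0.13 -0.18] shift [-0.001  -0.0021  0.1003]
F [ 0.44 -0.26 -0.23] M [-0.056 -0.01  -0.051]
```

View pics/scene12.png

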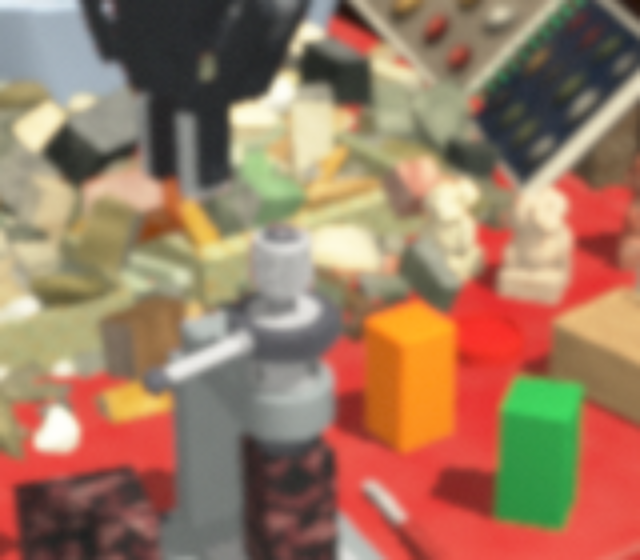

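drive_tool(
  motion="0 0 0 -0.001 -0.002 0.03 20;0 0 0 0 0 0.03 20;0 0 0 0 0 0 20",
)

```text
clock: 19.0
position: [0.462, 0.0761, 0.1695]
ee_rot: [0.002, 0.654, 0.756, 0.001]
contact_force: [-0.6, -0.0, 0.4]
width: 0.0168
```

```bash
python3 -c "
from h import *
to(bar(99,.047,.130),8.5)
"
```

```text
clock 19.0 yaw 8.27 pos [0.462  0.0761 0.1695] q6 -7.4 w 0.0168
turn [ 0.22  0.05 -0.23] shift [ 0.0025 -0.001   0.0395]
F [-0.58 -0.03  0.41] M [0.032 0.012 0.032]
```

drive_tool(
  motion="0 0 0 0.0025 -0.001 0.01 20;0 0 0 0 0 0.01 20;0 0 0 0 0 0.01 20;0 0 0 0 0 0.009 20",
)

```text
clock: 19.5
position: [0.4633, 0.0777, 0.1311]
ee_rot: [0.004, 0.655, 0.756, 0.003]
contact_force: [0.4, -0.1, 0.5]
width: 0.017
```

```bash
python3 -c "
from h import *
to(bar(99,.047,.130),8.5);barang(1)
snap('scene','scene13')
"
```

```text
clock 19.5 yaw 8.22 pos [0.4633 0.0777 0.1311] q6 -7.1 w 0.017
turn [ 0.55  0.12 -0.28] shift [ 0.0011 -0.0025  0.001 ]
F [ 0.37 -0.15  0.49] M [-0.014  0.038 -0.032]
R 0.0459 tool ang 95.9 rod 101.8 yaw+90 98.2 Ft -0.36 Fr -0.19 Fz 0.49 torque -0.016
```

View pics/scene13.png

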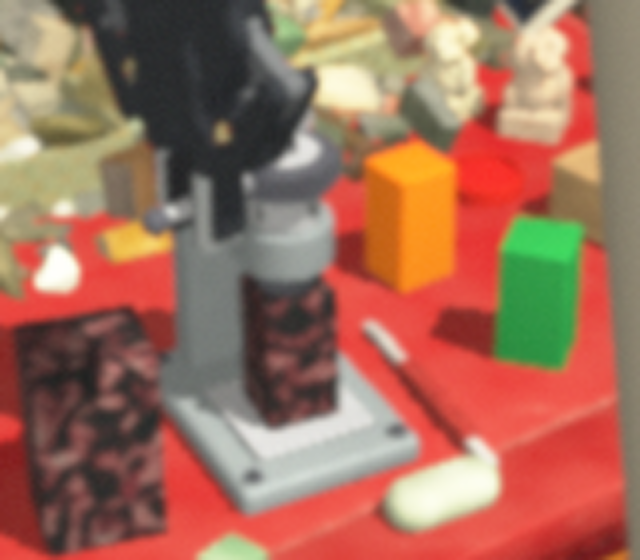

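drive_tool(
  motion="0.5 0 3 0.001 0.004 0.001 20;0 0 4 -0.0003 0.004 0 20;0 0 4 -0.0003 0.004 0 20;0 0 4 -0.0003 0.004 0 20",
)

```text
clock: 20.05
position: [0.4777, 0.0787, 0.128]
ee_rot: [-0.001, 0.75, 0.661, -0.002]
contact_force: [-0.7, -0.2, 0.2]
width: 0.0171
```

```bash
python3 -c "
from h import *
barang(1);to(bar(80,.047,.130),-7)
"
```

```text
R 0.0477 tool ang 78.4 rod 84.0 yaw+90 82.8 Ft 0.6 Fr -0.32 Fz 0.23 torque 0.029
clock 20.05 yaw -7.22 pos [0.4777 0.0787 0.128 ] q6 8.5 w 0.0171
turn [-0.2   0.14 -0.22] shift [-0.0006 -0.0014 -0.002 ]
F [-0.66 -0.2   0.23] M [-0.07   0.05  -0.029]
```

drive_tool(
  motion="0 0 4 -0.0005 0.004 -0.002 20;0 0 4 -0.0003 0.004 0 20;0 0 4 -0.0003 0.004 0 20",
)

```text
clock: 20.42
position: [0.4852, 0.076, 0.1288]
ee_rot: [-0.004, 0.817, 0.576, -0.006]
contact_force: [-4.5, 0.6, 3.0]
width: 0.017
```

```bash
python3 -c "
from h import *
barang(1);to(bar(70,.047,.130),-20)
"
```

```text
R 0.0472 tool ang 68.8 rod 74.5 yaw+90 70.4 Ft 4.39 Fr -1.03 Fz 2.97 torque 0.207
clock 20.425 yaw -19.61 pos [0.4852 0.076  0.1288] q6 20.4 w 0.017
turn [-0.74  0.31  0.39] shift [-0.0002 -0.001  -0.0012]
F [-4.46  0.62  2.97] M [0.274 0.673 0.03 ]
```

drive_tool(
  motion="-0.7 0.3 1 0 0.005 -0.001 20;-0.5 0 3 0 0.005 -0.001 20;-0.5 0 4 0 0.006 -0.001 20",
)

```text
clock: 20.8
position: [0.4913, 0.0731, 0.129]
ee_rot: [-0.0, 0.856, 0.517, -0.002]
contact_force: [-6.7, 3.5, 0.5]
width: 0.0173
```

```bash
python3 -c "
from h import *
barang(1);to(bar(60,.047,.130),-30);get_image('scene');barang(1)
"
```

```text
R 0.0471 tool ang 60.6 rod 66.2 yaw+90 62.2 Ft 7.62 Fr -0.23 Fz 0.51 torque 0.359
clock 20.8 yaw -27.8 pos [0.4913 0.0731 0.129 ] q6 28.3 w 0.0173
turn [-0.11  0.15  2.2 ] shift [-0.0002  0.0005 -0.001 ]
F [-6.75  3.55  0.51] M [0.604 1.08  0.053]
R 0.0471 tool ang 60.3 rod 65.9 yaw+90 62.1 Ft 6.43 Fr -0.23 Fz 1.37 torque 0.303
```

drive_tool(
  motion="-0.5 0 2 0 0.006 -0.001 20;-0.3 0 3 0 0.006 0 20;-0.3 0 4 0 0.007 0 20",
)

```text
clock: 21.22
position: [0.4962, 0.0693, 0.1278]
ee_rot: [-0.002, 0.896, 0.445, -0.004]
contact_force: [-8.5, 6.3, 5.9]
width: 0.017
```

```bash
python3 -c "
from h import *
barang(1);to(bar(55,.047,.130),-35);get_image('scene');barang(1)
"
```

```text
R 0.0467 tool ang 53.1 rod 58.8 yaw+90 52.8 Ft 10.54 Fr -0.09 Fz 5.94 torque 0.492
clock 21.225 yaw -37.15 pos [0.4962 0.0693 0.1278] q6 37.1 w 0.017
turn [-0.45  0.32 -2.15] shift [ 0.0002 -0.0016 -0.0022]
F [-8.48  6.26  5.94] M [1.069 1.289 0.051]
R 0.0468 tool ang 52.5 rod 58.2 yaw+90 52.7 Ft 9.24 Fr -0.34 Fz 5.62 torque 0.432
```

drive_tool(
  motion="-0.5 0 0 0 0.006 -0.002 20;-0.3 0 2 0 0.007 -0.001 20;-0.3 0 3 0 0.007 0 20",
)

```text
clock: 21.65
position: [0.4986, 0.0671, 0.1273]
ee_rot: [-0.008, 0.915, 0.403, -0.008]
contact_force: [-9.8, 9.7, 9.7]
width: 0.0171
```

```bash
python3 -c "
from h import *
barang(1);to(bar(50,.047,.130),-40);get_image('scene');barang(1)
"
```

```text
R 0.0464 tool ang 49.0 rod 54.8 yaw+90 47.5 Ft 13.76 Fr 0.85 Fz 9.72 torque 0.639
clock 21.65 yaw -42.5 pos [0.4986 0.0671 0.1273] q6 41.6 w 0.0171
turn [-1.26  0.48 -2.49] shift [ 0.0005 -0.0009 -0.0027]
F [-9.83  9.66  9.72] M [1.652 1.567 0.149]
R 0.0464 tool ang 48.3 rod 54.1 yaw+90 47.4 Ft 10.99 Fr 0.01 Fz 4.37 torque 0.51
```

drive_tool(
  motion="-1 0.4 -2 0 0.006 -0.002 20;-0.3 0 0 0 0.007 -0.002 20;0 0 1 0 0.007 -0.001 20",
)

```text
clock: 22.08
position: [0.4993, 0.0664, 0.1274]
ee_rot: [-0.017, 0.912, 0.409, -0.009]
contact_force: [-6.8, 10.5, 3.0]
width: 0.0171
```

```bash
python3 -c "
from h import *
barang(1);to(bar(50,.047,.130),-40);get_image('scene');barang(1)
"
```

```text
R 0.0465 tool ang 47.8 rod 53.6 yaw+90 48.3 Ft 12.11 Fr 3.19 Fz 3.02 torque 0.563
clock 22.075 yaw -41.67 pos [0.4993 0.0664 0.1274] q6 39.7 w 0.0171
turn [-2.17  0.1  -1.67] shift [ 0.0005 -0.0019 -0.0025]
F [-6.84 10.5   3.02] M [1.73  1.208 0.008]
R 0.0466 tool ang 47.1 rod 52.8 yaw+90 48.3 Ft 13.98 Fr 3.17 Fz 1.83 torque 0.651
```

drive_tool(
  motion="0 0 0 0 -0.004 0 20;-1 0 0 0 -0.001 0 20;0 0 0 0 0 0 20",
)

```text
clock: 22.5
position: [0.4968, 0.0696, 0.1275]
ee_rot: [-0.007, 0.912, 0.41, -0.004]
contact_force: [-0.2, 0.5, 0.5]
width: 0.017
```

```bash
python3 -c "
from h import *
barang(1);to(bar(53,.047,.130),-37)
"
```

```text
R 0.0473 tool ang 52.7 rod 58.3 yaw+90 48.4 Ft 0.43 Fr 0.27 Fz 0.52 torque 0.02
clock 22.5 yaw -41.57 pos [0.4968 0.0696 0.1275] q6 40.9 w 0.017
turn [-0.95  0.01 -4.57] shift [-0.0003 -0.0003 -0.0025]
F [-0.18  0.47  0.52] M [-0.006 -0.062 -0.015]
```

Free of the bar and centred; lift straight up and look.

drive_tool(
  motion="0 0 0 0 0 -0.015 20;0 0 0 0 0 -0.03 20;0 0 0 0 0 -0.05 20;0 0 0 0 0 -0.03 20;0 0 0 0.03 0 0 20;0 0 0 0.05 0 0 20;0 0 0 0.05 0 0 20;0 0 0 0.05 0 0 20;0 0 0 0 0 0 20",
)

```text
clock: 23.62
position: [0.6276, 0.2032, 0.27]
ee_rot: [-0.002, 0.913, 0.408, 0.006]
contact_force: [-0.3, 0.4, -0.9]
width: 0.0168
```

```bash
python3 -c "
from h import *
snap('scene','scene14');snap('top','top14')
to(bar(53,.047,.130),-37)
"
```

```text
clock 23.725 yaw -41.91 pos [0.6256 0.2008 0.2705] q6 53.5 w 0.0171
turn [ 0.11 -0.58 -4.91] shift [-0.1854 -0.0087  0.1386]
F [ 0.31  0.42 -0.44] M [ 0.013  0.008 -0.042]
```

View pics/scene14.png

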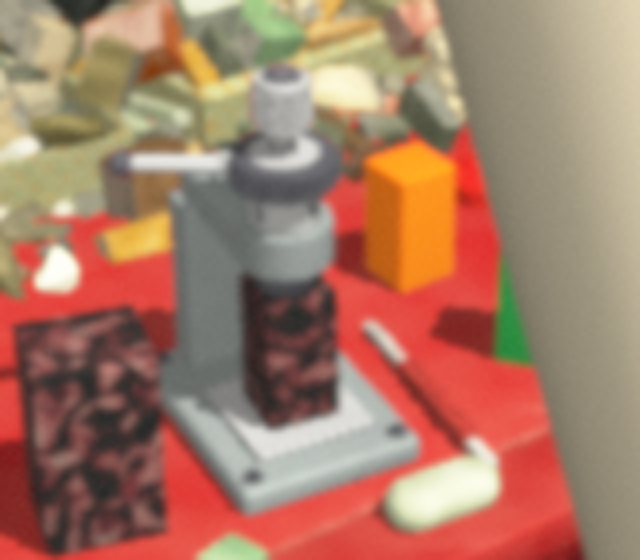

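View pics/top14.png

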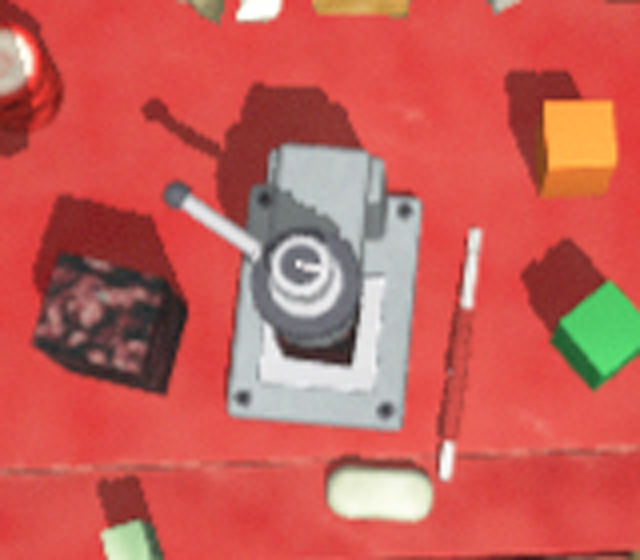

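```bash
python3 -c "
from rig import *
sign_off();print(get_state()['clock'])"
```

```text
the job is handed in; nothing more can be done
the job is handed in; nothing more can be done
```

The gauge is set to the stone and locked again. I handed the job in at about 23.7 s, with the arm lifted clear and touching nothing.

- **Slackening:** I pushed the tommy bar anticlockwise with the fingers straddling it, by about 0.8 rad. It ran free from about 87°, measured from above in world axes, and I left it near 98°. For the first few degrees the pads caught the bar's ball end, with about 15 N on the wrist and little movement, so I moved in to 47 mm from the axis.
- **Spindle:** I turned the knob clockwise and felt the touch, then went past it twice, by up to about 0.09 N m. I backed off and came forward again, stopping at a rise of about 0.05 N m, roughly 10 N on the stone. The net turn was about 83°, which lowers the spindle about 1.4 mm. The wrist moment was noisy (about ±0.03 N m), so I set the stopping point mainly by the steadier joint 6 torque.
- **Retightening:** I held 14 N on the bar at 47 mm from the axis, equal to about 12 N at the grip point and inside the 7 to 15 N band.

**Last checks:**
- **Bar position:** the pictures show the bar back near its starting position, about 3° short by the ball's pixel position.
- **Knob mark:** it shows a turn of about 88°, which agrees with the measured 83° within pixel error, so the spindle did not visibly turn during locking.
- **Stone and other things:** the stone, blank, pebble, graver and green seal look unmoved; I did not look closely at the red ink pot in the last pictures.
- **Not tested:** I did not twist the knob after locking to prove that the setting holds.

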